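# Lock a tube rack into the reader's tray and send the tray home

### The job

Load the violet micro-tube rack into the reader's extended tray: push it home against the stop, squeezing in the sprung ejector pad, and keep it pressed there until the slow lock plunger has come all the way out behind it, so that it stays when let go. Then press the release lever down and slide the tray fully in under the hood. Keep the rack upright and leave the other things on the bench alone.

Things in the scene. Friction and masses are not known exactly. Their poses are not given: they have to be found in the camera images.
- tube_rack: Loose violet rack full of coloured micro tubes, 48 (x) x 112 (y) x 32 mm high, 0.09 kg, symmetric under a half turn. Origin: centre of its underside, z up. Grasp it across its 48 mm width; what the fingers really bear on is its base plate (0 to 3 mm high) and its top plate (24 to 27 mm high).
- reader: The rack reader, fixed to the bench: dark base plate with two aluminium rails and, at its +y end, a white hood 140 (x) x 125 (y) mm, 80 mm high. Origin on the bench top; its y axis is the direction in which the tray slides in. The hood covers y = 22 to 145 mm and x = -90 to +50 mm in this frame.
- tray (a joint): Slide of the tray along the reader's +y, m: 0 fully extended (start), 0.130 fully in, at its end stop. While extended it is held by the slide lock (about 1 mm of play) unless the lever is pressed. It runs with about 2 N of friction and stays where it is left.
- rack_seat (a point): On the tray floor (22 mm above the bench), moves with the tray, axes as the reader's: the seated rack's origin belongs here. The floor reaches 83 mm in +y, so set the rack down 14 to 22 mm towards +y, clear of the pad, then push it in -y. Four guides 9 mm high (x = +-27.5 to 34.5, y = -49 to -23 and 25 to 51 mm) leave it 3.5 mm of play each side.
- ejector (a joint): Rubber pad, 16 mm across, in the stop face, 18 mm above the tray floor. m: 0 standing 12 mm out of the stop (start), 0.012 pressed flush. It pushes back with 4 to 5.2 N, more if moved fast, and shoves the rack off the stop if let go before the plunger locks it.
- plunger (a joint): Lock plunger: round-nosed 10 mm steel pin in a black housing on the tray's -x side. m: 0 drawn back (start), 0.014 fully out behind the rack's +y end. Held back until the ejector pad is pressed in, then creeps out in about 4 to 5 s, but passes behind the rack only if that is within 1.5 mm of the stop. Its tail sinks towards the housing. Once let go the rack rests on it, 1 to 3 mm off the stop.
- plunger_tip (a point): Tip of the plunger's nose, on its axis, 14 mm above the tray floor.
- lever (a joint): Release lever, rad: 0 up (start), 0.15 fully pressed; sprung up. It pivots 83 mm inboard of the pad's outer end, so the pad goes down about 10 mm. 2 N starts it, 4 N presses it fully; 0.11 or more frees the slide, and it need be pressed only until the tray has moved in 15 mm.
- lever_pad (a point): Middle of the top of the lever's black ribbed pad, 44 (x) x 30 (y) mm, 20 mm above the bench when up. It sticks out in -y beyond the outside of the stop wall, 18 mm from that face, so that a fingertip pressing on it can then move in +y and push the wall. Moves with the tray.
- push_face (a point): Middle of the outer (-y) face of the stop wall, 40 mm above the bench; the wall's top is 52 mm above the bench. Push here in +y to slide the tray in. (A tall white pipette stand is fixed to the bench behind the tray: keep the arm and gripper clear of it.)
- timer: White lab timer, 43 x 66 x 57 mm; bystander. Origin: centre of its underside.
- petri_dish: Petri dish, 60 mm across, 15 mm high; bystander. Origin: centre of its underside.
- pipette: Black pipette lying on the bench, 231 x 50 x 30 mm; bystander. Origin: centre of its underside.
- tape_roll: Roll of tape lying flat, 72 mm across, 19 mm high; bystander. Origin: centre of its underside.
- stop (a point): Middle of the face of the tray's stop wall, at the tray floor; 56 mm in -y from rack_seat, moves with the tray. The wall is 66 mm wide, 16 mm thick and 30 mm high above the floor; the rack's end is pressed against it in -y.
Not all that is in view belongs to the job. What is shaped like the tube_rack but green is not meant.

How it is judged:
By the outcome, as a careful person would: the job done as asked, in the order asked, and still so for the second after the job is handed in, with the robot touching nothing.
It also fails if it takes over 64 s, if anything falls off the work surface, if the arm or the gripper's body presses on something with over 40 N, if the wrist force passes 120 N, or if a joint passes its speed limit or range.

### The arm

A 6-joint arm with a two-finger parallel gripper is mounted at the origin on a cart in front of the work surface, level with it; the furniture and walls round the work are solid. World frame = base frame: x ahead of the robot, y to its left, z up, the work surface at z = 0. Lengths are in m, angles in rad, forces in N, time in s.
With the tool pointing down it reaches from about 0.3 to 0.825 m from the base axis. Payload 5.4 kg.
Tool frame: the origin (TCP) lies at the very end of the fingers, on their centre line; the grasp point (between the pads) lies 19 mm behind it; z points along the fingers, y is the line along which they close (so a half turn about z gives the same grasp; the last joint's range is limited). The gripper opens to 92 mm and grips with 3 to 60 N. Pads are 20 mm wide; open, the fingers measure 128 mm over their backs; the gripper's body (75 mm by 189 mm) begins 69 mm behind the grasp point.
Start: joints at [-1.456, 0.158, 1.597, -0, 1.386, -0.21], TCP at [0.183, -0.545, 0.215] pointing down, gripper open.
Joint ranges: [-2.91, 2.91], [-0.94, 2.29], [0.18, 2.7], [-1.29, 4.43], [0.17, 2.64], [-3, 3]. Speed limits (rad/s): [2.57, 2.57, 3.14, 3.14, 3.14, 3.14].

### API

Orientations are given as a unit quaternion [x, y, z, w].
In Python, from cell import r gives the robot as it stands. Calls block until the motion is done:
- r.move_to(position, orientation): joint-space move of the TCP to a pose.
- r.move_linear(position, ori=None, v=0.15, max_force=None): straight line of the TCP; ori=None keeps the orientation; v is the mean speed in m/s. With max_force (N) it stops when the force on the tool has changed by that much, and returns True; else False.
- r.move_j(angles): joint-space move.
- r.open() and r.close_gripper(grip_force=None): open the fingers fully, or close them until they stop; grip_force is the grip in N (None keeps the last).
- r.hold(seconds).
- r.inverse_kinematics(position, orientation): joint angles nearest the present ones, or None.
- r.get_state(): the state.
- r.read_camera(name): name is "scene" or "top" or "wrist"; returns a dict with "frame" (420x560x3 uint8, red, green, blue), "z_map" (420x560 float32, m along the optical axis (not along the pixel's ray), 0 where there is no reading), "mtx" (3x3 intrinsics, pixels), "R" (3x3) and "t" (3): a world point X has camera coordinates R X + t; the wrist camera has in their place "mount" (4x4, takes a point from camera to tool coordinates, whose origin is the TCP and whose axes are the flange's). Camera axes: x right, y down, z forward; pixel columns grow to the right and rows downward; lengths in m; the calibration is good to about 2 mm. A picture is of the moment at which its call begins: read the wrist's pose just before it.
A pose or a line that the arm cannot do raises r.IKError and nothing moves.
- r.hand_in(): hands the job in; it is judged then, once.
Trained networks look in a picture, given as the dict that the camera call returned (one of the last four; its "shot" number tells which), for a name from the list of things; names that differ only in an ending like _2 or _b are one class to them, and where a whole thing is asked for, a point or a joint stands for the part that bears it (a point fixed in the world has none). Each returns a list of dicts, best first, with "conf" (0 to 1); they miss things now and then, are a little off and sometimes report something else, mostly with a low value. They report only what shows in the picture. A call takes as long as a camera call. They do not tell look-alikes from the thing itself.
- r.search_frame(picture, thing): "extent" ([left, top, width, height] in pixels, round what is visible of it).
- r.landmark_of(picture, thing): "pixel" ([column, row] in pixels: a listed point, or the origin of a listed thing).
The state is a dict: "time_s": time; "joints": joint angles; "joint_vel": joint speeds; "joint_torque": joint torques, N m; "tool_pos": TCP position; "tool_rot": TCP orientation; "ft_force": force on the tool from outside, world axes, zero at the start; "torque": the same for the moment, N m; "width": finger opening in m; "grip_force": force on a finger pad.
Only numpy, scipy, OpenCV 4.12 (cv2) and the standard library are available. Lean on these libraries where they do the work, as an engineer would, in place of code of your own. Each camera call takes 0.05 s, during which the arm holds its last target. There are 200 camera calls.

## Working session

There is one attempt and no reset: what is moved stays moved. The work goes in short steps, each a Python script; the robot and the scene stay as the last script left them, time stands still between calls to the robot, and variables do not carry over. Pictures are saved under pics/ and viewed, at most 10 in all, crops included, and the job is handed in when it is done.

```bash
mkdir -p pics; ls; cat > h.py <<'E'
import numpy as np, cv2
from cell import r
def save(p,name,crop=None,s=1):
    im=p["frame"][:,:,::-1]
    if crop: l,t,w,h=crop; im=im[t:t+h,l:l+w]
    cv2.imwrite("pics/"+name,cv2.resize(im,None,fx=s,fy=s,interpolation=cv2.INTER_CUBIC))
def ext(p):
    if "R" in p: return np.array(p["R"]),np.array(p["t"])
def ray(p,px):
    R,t=ext(p); d=np.linalg.inv(p["mtx"])@np.array([px[0],px[1],1.]); return -R.T@t, R.T@d
def at_z(p,px,z):
    o,d=ray(p,px); return o+d*(z-o[2])/d[2]
def cloud(p):
    R,t=ext(p); h,w=p["z_map"].shape; u,v=np.meshgrid(np.arange(w),np.arange(h))
    d=np.stack([u,v,np.ones_like(u)],-1).reshape(-1,3)@np.linalg.inv(p["mtx"]).T
    X=(d*p["z_map"].reshape(-1,1)-t)@R
    return X.reshape(h,w,3)
E
python3 - <<'E'
from h import *
s=r.read_camera("scene");t=r.read_camera("top")
for n,p in(("scene",s),("top",t)):
    save(p,n+"0.png")
    print(n,np.round(ext(p)[0],2).tolist(),np.round(-ext(p)[0].T@ext(p)[1],3))
    for k in ["tube_rack","rack_seat","stop","push_face","lever_pad","plunger_tip","reader","timer"]:
        print(k,[(np.round(d["pixel"]).tolist(),round(d["conf"],2)) for d in r.landmark_of(p,k)][:4])
E
```

```text
pics
scene [[-0.48, -0.88, -0.01], [-0.68, 0.38, -0.63], [0.56, -0.29, -0.77]] [-0.268  0.542  1.159]
tube_rack [([239.0, 261.0], 0.77)]
rack_seat [([331.0, 201.0], 0.6)]
stop [([345.0, 200.0], 0.71), ([237.0, 261.0], 0.28)]
push_face [([349.0, 194.0], 0.92)]
lever_pad []
plunger_tip []
reader [([312.0, 211.0], 0.73), ([184.0, 302.0], 0.38), ([224.0, 224.0], 0.33), ([348.0, 195.0], 0.21)]
timer [([225.0, 224.0], 0.73), ([399.0, 165.0], 0.38)]
top [[-0.03, -1.0, 0.0], [-1.0, 0.03, -0.09], [0.09, -0.0, -1.0]] [0.392 0.121 1.489]
tube_rack [([112.0, 223.0], 0.92), ([208.0, 231.0], 0.88)]
rack_seat [([328.0, 219.0], 0.84)]
stop [([342.0, 218.0], 0.93)]
push_face [([348.0, 220.0], 0.76)]
lever_pad [([348.0, 220.0], 0.66)]
plunger_tip []
reader []
timer []
```

View pics/scene0.png

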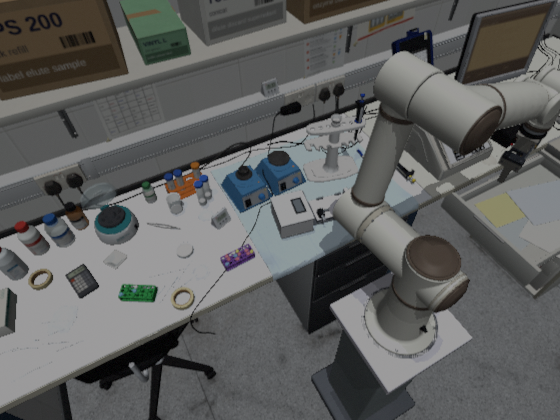

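View pics/top0.png

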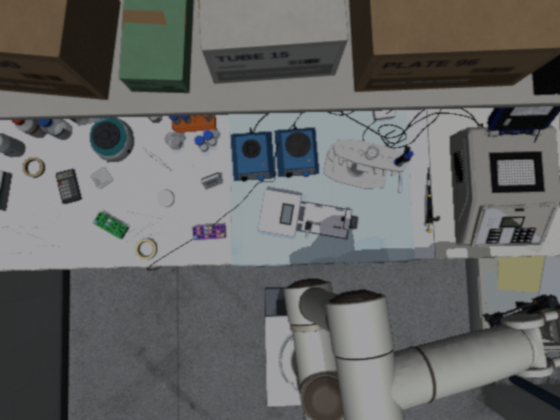

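Violet rack is at top (209,231) / scene (238,258); its look-alike is the green rack at top (112,223) / scene (138,293). I choose the violet one. The reader hood is at top (280,212), with the tray extended to the right as far as about (352,222).

```bash
python3 - <<'E'
from h import *
t=r.read_camera("top")
save(t,"crop.png",(180,120,250,150),3.2)
for n,px,z in [("rack",(209.5,231),.027),("seat",(328,219),.022),("stop",(342,218),.022),("push",(348,220),.04),("hoodc",(280,212),.08)]: print(n,at_z(t,px,z).round(3))
X=cloud(t)
# violet rack
hsv=cv2.cvtColor(t["frame"],cv2.COLOR_RGB2HSV); P=X[215:247,188:232].reshape(-1,3)
m=(P[:,2]>.012)&(P[:,2]<.06); Q=P[m]; print(len(Q),cv2.minAreaRect((Q[:,:2]*1000).astype(np.float32)),Q[:,2].max())
# hood top
P=X[180:245,250:310].reshape(-1,3); Q=P[(P[:,2]>.07)&(P[:,2]<.09)];print(cv2.minAreaRect((Q[:,:2]*1000).astype(np.float32)))
P=X[195:250,312:358].reshape(-1,3); Q=P[(P[:,2]>.015)&(P[:,2]<.07)];print(cv2.minAreaRect((Q[:,:2]*1000).astype(np.float32)))
P=X[130:200,318:420].reshape(-1,3); Q=P[(P[:,2]>.06)];print("stand",Q.min(0),Q.max(0))
print(t["mtx"]); print(r.read_camera("wrist")["mount"])
print(r.get_state()["tool_rot"])
E
```

```text
rack [0.448 0.338 0.027]
seat [ 0.479 -0.071  0.022]
stop [ 0.481 -0.119  0.022]
push [ 0.473 -0.137  0.04 ]
hoodc [0.503 0.095 0.08 ]
357 ((446.9752502441406, 341.0599365234375), (47.19934844970703, 110.95647430419922), 2.7790932655334473) 0.037513409562364035
((502.36767578125, 95.4455795288086), (125.3783950805664, 139.8126220703125), 78.60649108886719)
((472.38629150390625, -89.60445404052734), (166.35614013671875, 98.2646713256836), 78.59534454345703)
stand [ 0.39249291 -0.2901339   0.06039719] [0.71386557 0.12063656 1.48934518]
[[425.60230583   0.         274.0125465 ]
 [  0.         425.60230583 208.72067352]
 [  0.           0.           1.        ]]
[[-1.05241502e-03 -9.70415074e-01 -2.41440419e-01  6.77059525e-02]
 [ 9.99999207e-01 -8.54178376e-04 -9.25721616e-04  7.93606230e-04]
 [ 6.92101026e-04 -2.41441201e-01  9.70415204e-01 -1.69842203e-01]
 [ 0.00000000e+00  0.00000000e+00  0.00000000e+00  1.00000000e+00]]
[ 9.86839898e-01  1.61700389e-01  8.13484581e-06 -3.88805830e-06]
```

View pics/crop.png

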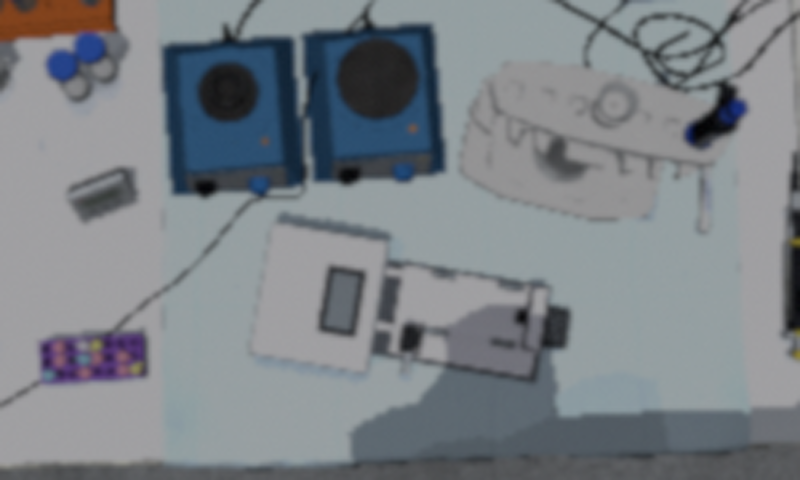

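```bash
cat >> h.py <<'E'
from scipy.spatial.transform import Rotation as Ro
def q(yaw): # tool down, tool x axis at heading yaw (deg); tool y at yaw-90
    return (Ro.from_euler('z',yaw,degrees=True)*Ro.from_euler('x',180,degrees=True)).as_quat()
def wrist():
    s=r.get_state(); p=r.read_camera("wrist"); M=np.array(p["mount"])
    Rt=Ro.from_quat(s["tool_rot"]).as_matrix(); C=Rt@M[:3,:3]; c=Rt@M[:3,3]+np.array(s["tool_pos"])
    p["R"]=C.T; p["t"]=-C.T@c; return p
E
python3 - <<'E'
from h import *
t=r.read_camera("top"); X=cloud(t); z=t["z_map"]>0
for zl,zh in((.03,.1),(.1,.2),(.2,.4)):
    m=np.zeros_like(z); m[130:205,318:425]=True; m&=z&(X[...,2]>zl)&(X[...,2]<zh)
    Q=X[m]; 
    if len(Q): print(zl,len(Q),Q.min(0).round(3),Q.max(0).round(3)); 
    for yl in np.arange(-.3,0.05,.05):
        k=Q[(Q[:,1]>=yl)&(Q[:,1]<yl+.05)]
        if len(k): print("   y",round(yl,2),"minx",k[:,0].min().round(3),"zmax",k[:,2].max().round(3))
for n,p,yaw in [("rack",[.447,.30,.25],0),("tray",[.42,-.13,.27],-11.4)]:
    for dy in (0,180): print(n,dy,r.inverse_kinematics(p,q(yaw+dy)))
r.move_to([.46,-.12,.33],q(-11.4))
p=wrist(); save(p,"w1.png"); X=cloud(p)
for k in ["rack_seat","stop","push_face","lever_pad","plunger_tip","reader"]:
    for d in r.landmark_of(p,k)[:2]:
        zz={"rack_seat":.022,"stop":.022,"push_face":.04,"lever_pad":.02,"plunger_tip":.036,"reader":0}[k]
        print(k,np.round(d["pixel"]),round(d["conf"],2),at_z(p,d["pixel"],zz).round(4))
np.savez("w1.npz",X=X)
E
```

```text
0.03 58 [ 0.634 -0.188  0.03 ] [ 0.664 -0.041  0.099]
   y -0.2 minx 0.634 zmax 0.099
   y -0.05 minx 0.642 zmax 0.032
0.1 407 [ 0.604 -0.282  0.101] [ 0.712 -0.062  0.181]
   y -0.3 minx 0.604 zmax 0.164
   y -0.25 minx 0.608 zmax 0.162
   y -0.2 minx 0.618 zmax 0.181
   y -0.15 minx 0.633 zmax 0.164
   y -0.1 minx 0.647 zmax 0.163
0.2 1590 [ 0.605 -0.29   0.217] [ 0.707 -0.068  0.355]
   y -0.3 minx 0.605 zmax 0.355
   y -0.25 minx 0.609 zmax 0.324
   y -0.2 minx 0.619 zmax 0.27
   y -0.15 minx 0.632 zmax 0.24
   y -0.1 minx 0.651 zmax 0.237
rack 0 [ 3.66487998e-01  4.03542819e-02  1.65395393e+00 -4.44089210e-16
  1.44728444e+00  1.93728432e+00]
rack 180 [ 0.366488    0.04035428  1.65395393  0.          1.44728444 -1.20430833]
tray 0 [-5.76381279e-01 -2.40955287e-01  1.87508646e+00 -4.44089210e-16
  1.50746148e+00  1.19338258e+00]
tray 180 [-0.57638128 -0.24095529  1.87508646  0.          1.50746148 -1.94821007]
rack_seat [241. 156.] 0.85 [ 0.4905 -0.0703  0.022 ]
stop [282. 160.] 0.86 [ 0.4746 -0.1221  0.022 ]
push_face [292. 163.] 0.98 [ 0.4697 -0.1348  0.04  ]
plunger_tip [307. 160.] 0.37 [ 0.4691 -0.1544  0.036 ]
reader [182. 155.] 0.92 [0.5066 0.0124 0.    ]
```

View pics/w1.png

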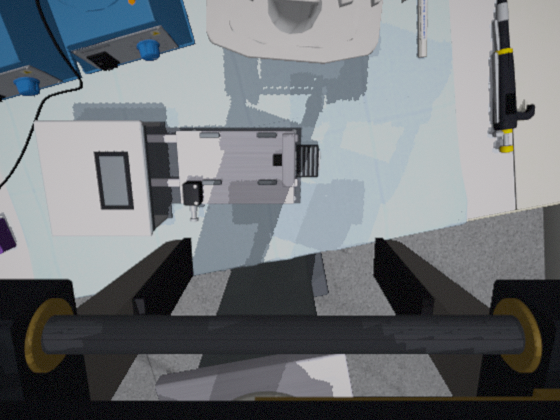

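The wrist view shows the hood at left (100,178), the tray floor at (240,165), the stop wall at column 288 and the ribbed lever pad at (309,160). The plunger housing is at (193,193), with its tail at (195,214). Next a closer view of the tray, then over to the rack.

```bash
python3 - <<'E'
from h import *
def lm(p,ks):
    Z={"rack_seat":.022,"stop":.022,"push_face":.04,"lever_pad":.02,"plunger_tip":.036,"reader":0,"tube_rack":0}
    for k in ks:
        for d in r.landmark_of(p,k)[:2]: print(k,np.round(d["pixel"]),round(d["conf"],2),at_z(p,d["pixel"],Z[k]).round(4))
ks=["rack_seat","stop","push_face","lever_pad","plunger_tip"]
r.move_to([.455,-.10,.17],q(-11.4)); p=wrist(); save(p,"w2.png",(0,0,560,300),1.4); lm(p,ks); X=cloud(p); np.savez("w2.npz",X=X,f=p["frame"])
# wall top fit
for zl,zh in((.048,.056),(.027,.034)):
    m=(p["z_map"]>0)&(X[...,2]>zl)&(X[...,2]<zh)&(X[...,1]<.0)&(X[...,1]>-.2)&(X[...,0]>.42)&(X[...,0]<.54)
    print(m.sum(),cv2.minAreaRect((X[m][:,:2]*1000).astype(np.float32)),np.median(X[m][:,2]))
r.move_to([.40,.335,.25],q(0)); p=wrist(); save(p,"w3.png",(0,0,560,300),1.4); lm(p,["tube_rack"]); X=cloud(p)
m=(p["z_map"]>0)&(X[...,2]>.02)&(X[...,2]<.045)&(abs(X[...,0]-.447)<.06)&(abs(X[...,1]-.34)<.09)
print(m.sum(),cv2.minAreaRect((X[m][:,:2]*1000).astype(np.float32)),X[m].mean(0))
E
```

```text
rack_seat [238. 168.] 0.61 [ 0.4894 -0.0671  0.022 ]
stop [300. 170.] 0.69 [ 0.4766 -0.1211  0.022 ]
stop [157. 165.] 0.37 [0.5061 0.0036 0.022 ]
push_face [323. 176.] 0.8 [ 0.4701 -0.1388  0.04  ]
lever_pad [341. 168.] 0.73 [ 0.4702 -0.1573  0.02  ]
lever_pad [240. 164.] 0.31 [ 0.4921 -0.0696  0.02  ]
1580 ((485.9473876953125, -75.73197174072266), (128.5144500732422, 65.99642944335938), 79.08992004394531) 0.051484816412201664
1052 ((477.2479248046875, -62.79789733886719), (119.4554443359375, 91.54169464111328), 78.55555725097656) 0.030283791900265068
tube_rack [275. 137.] 0.77 [0.448  0.3423 0.    ]
3549 ((445.89056396484375, 345.52191162109375), (47.2811393737793, 111.44493103027344), 2.486549139022827) [0.44598137 0.34545839 0.02643799]
```

View pics/w2.png

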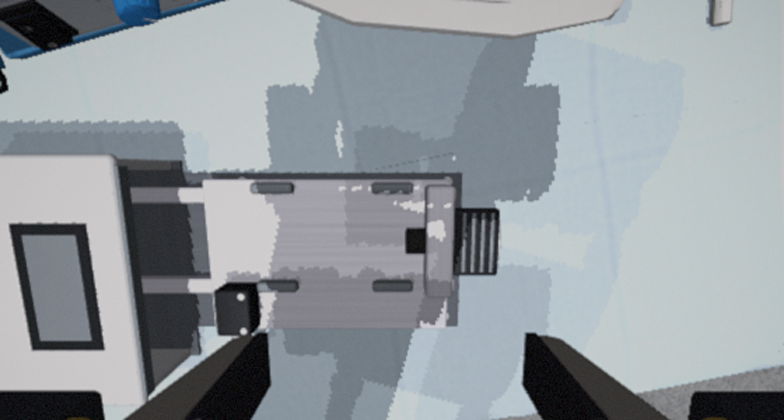

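View pics/w3.png

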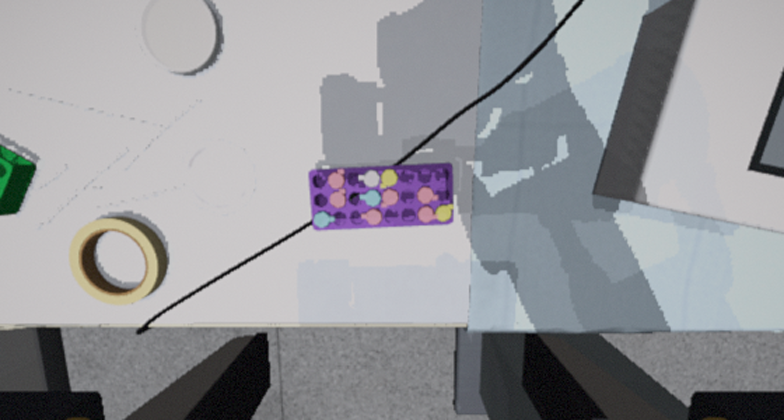

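The rack (violet, full-frame pixel (273,141)) is confirmed, and the green one is off to the left at crop (15,178). In w2 the stop wall is at crop columns 427–455 and the pad at (415,240). The guides are at (272,187), (393,187) and (393,286), and the housing at (237,308). I'll compute the tray pose from these and grasp.

```bash
python3 - <<'E'
from h import *
# w2 pose recomputation: same pose as commanded
p=wrist(); M=np.array(p["mount"]); Rt=Ro.from_quat(q(-11.4)).as_matrix(); C=Rt@M[:3,:3]; c=Rt@M[:3,3]+np.array([.455,-.10,.17]); w=dict(mtx=p["mtx"],R=C.T,t=-C.T@c)
yx=np.array([.196,.981]); xx=np.array([.981,-.196]); O=np.array([.506,.011])
for n,px,z in [("stop",(305,171),.052),("wall_out",(325,171),.052),("gR+",(280.7,133.6),.031),("gR-",(280.7,204.3),.031),("gL+",(194.3,133.6),.031),("pad",(341,172),.02),("ej",(290,172),.04)]:
    a=at_z(w,px,z)[:2]; print(n,a.round(4),"reader frame mm",(1000*np.array([(a-O)@xx,(a-O)@yx])).round(1))
x,y=.4465+.0003,.344-.006
r.move_to([x,y,.12],q(92.5)); p=wrist(); X=cloud(p)
m=(p["z_map"]>0)&(X[...,2]>.02)&(X[...,2]<.045)&(abs(X[...,0]-.447)<.06)&(abs(X[...,1]-.34)<.09)
print(m.sum(),cv2.minAreaRect((X[m][:,:2]*1000).astype(np.float32)))
save(p,"w4.png")
print(r.move_linear([x,y,.002],v=.08,max_force=6)); print(r.get_state()["tool_pos"])
r.close_gripper(25); s=r.get_state(); print(s["width"],s["grip_force"],s["ft_force"],s["time_s"])
E
```

```text
stop [ 0.4778 -0.1234] reader frame mm [  -1.3 -137.4]
wall_out [ 0.4746 -0.1393] reader frame mm [  -1.4 -153.6]
gR+ [ 0.5099 -0.1098] reader frame mm [  27.5 -117.7]
gR- [ 0.4497 -0.0975] reader frame mm [ -34.  -117.5]
gL+ [ 0.5244 -0.0382] reader frame mm [ 27.7 -44.6]
pad [ 0.4656 -0.156 ] reader frame mm [  -6.9 -171.7]
ej [ 0.4776 -0.1113] reader frame mm [  -3.9 -125.5]
7052 ((445.1485900878906, 345.2403564453125), (47.338783264160156, 110.93692779541016), 2.562495231628418)
False
[0.44726392 0.33821276 0.00255949]
0.04735646741991998 24.997918903827667 [ 0.25102521 -0.21484708  0.47405438] 9.9417
```

Grasped: width 47.4 mm at 25 N. Next, carry it over the tray and look from close by before lowering.

```bash
cat >> h.py <<'E'
yy=np.array([.196,.981]); xx=np.array([.981,-.196]); seat=np.array([.488,-.0688])
def tp(dx,dy,z): return [*(seat+xx*dx+yy*dy),z]
E
python3 - <<'E'
from h import *
r.move_linear([.4468,.338,.22],v=.2)
r.move_to(tp(0,.011,.22),q(78.7))
r.move_linear(tp(0,.011,.085),v=.15)
s=r.get_state(); print(s["tool_pos"],tp(0,.011,.085),s["width"],s["ft_force"])
p=wrist(); save(p,"w5.png",None,1.4)
t=r.read_camera("top"); 
for k in ["rack_seat","stop","plunger_tip"]:
    print(k,[(np.round(d["pixel"]),round(d["conf"],2)) for d in r.landmark_of(p,k)][:3])
X=cloud(p)
# rack top in hand
m=(p["z_map"]>0)&(X[...,2]>.10)&(X[...,2]<.118); Q=X[m][:,:2]-seat
print(m.sum(),"rack reader-frame x",(Q@xx).min(),(Q@xx).max(),"y",(Q@yy).max())
E
```

```text
[ 0.49101142 -0.05818612  0.08597857] [np.float64(0.490156), np.float64(-0.058009000000000005), 0.085] 0.04728489935252249 [ 0.14933352 -0.41219944 -0.50737658]
rack_seat []
stop []
plunger_tip []
18747 rack reader-frame x -0.03664044387936891 0.039111554397797614 y 0.07403260261933069
```

View pics/w5.png

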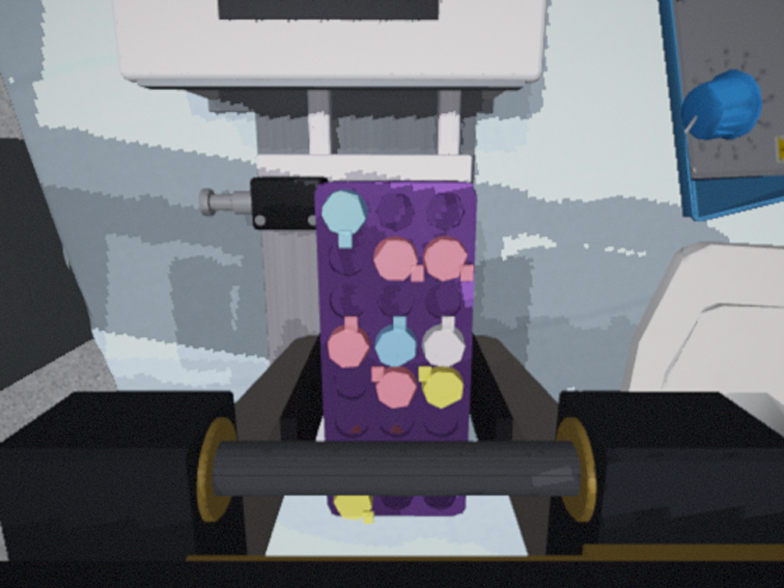

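Rack sits square in the fingers; its +y end is at crop row 183, centre column ~397. The rails are at columns 318 and 449, and the plunger housing at (288,203). A check of lateral alignment against the rails, in the same view:

```bash
python3 - <<'E'
from h import *
p=wrist(); X=cloud(p)
def rf(px,z):
    a=at_z(p,px,z)[:2]-seat; return (1e3*np.array([a@xx,a@yy])).round(1)
for z in(.008,.014): print("rails",z,rf((318/1.4,120/1.4),z),rf((449/1.4,120/1.4),z))
print("rack end",rf((316/1.4,183/1.4),.112),rf((477/1.4,183/1.4),.112))
print("tray end",rf((258/1.4,156/1.4),.022),rf((473/1.4,156/1.4),.022))
print("depth z rail",X[86,227,2],X[86,320,2],"tray",X[115,270,2])
print("hood front",rf((125/1.4,80/1.4),.08),rf((545/1.4,80/1.4),.08))
E
```

```text
rails 0.008 [-35.4  99.2] [26.1 99.1]
rails 0.014 [-34.5  98.7] [25.5 98.6]
rack end [-21.4  73.5] [23.8 73.4]
tray end [-60.9  82.6] [35.9 82.5]
depth z rail 0.014290083506729579 0.01432478329072821 tray 0.02243066731671833
hood front [-87.4 105.5] [ 49.9 105.3]
```

```bash
python3 - <<'E'
from h import *
r.move_linear(tp(-.0007,.011,.05),v=.1)
print(r.move_linear(tp(-.0007,.011,.023),v=.03,max_force=5))
s=r.get_state(); print(np.round(s["tool_pos"],4),np.round(s["ft_force"],2),s["width"],s["time_s"])
d=np.array(s["tool_pos"])[:2]-seat; print((1e3*np.array([d@xx,d@yy])).round(1))
p=wrist(); save(p,"w6.png",(100,60,360,260),2)
E
```

```text
True
[ 0.4891 -0.0578  0.0256] [-0.27  1.1   4.38] 0.047297974535016475 15.2667
[-1.1 11. ]
```

View pics/w6.png

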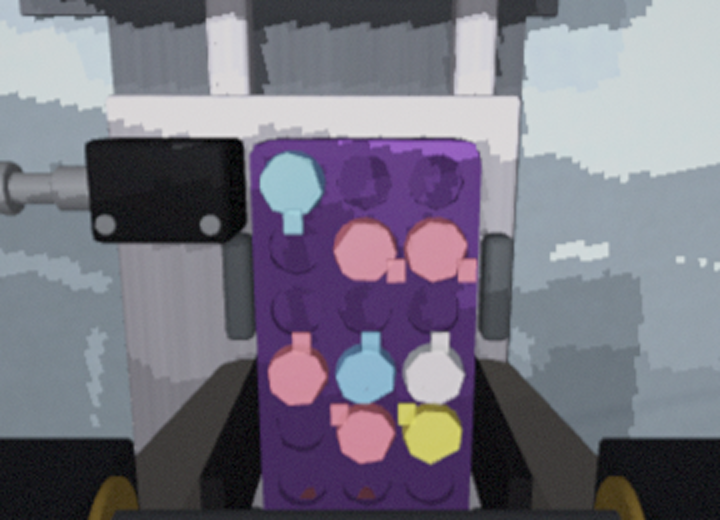

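The rack is on the tray floor, centred between the guides (inner edges at columns 253 and 482), and its +y end clears the housing at row 140. I'll push it home and hold.

```bash
python3 - <<'E'
from h import *
def st():
    s=r.get_state(); d=np.array(s["tool_pos"])[:2]-seat; print(round(s["time_s"],2),(1e3*np.array([d@xx,d@yy])).round(1),round(s["tool_pos"][2],4),"F y",round(np.array(s["ft_force"])[:2]@yy,1),np.round(s["ft_force"],1),s["width"])
r.close_gripper(40)
r.move_linear(tp(-.0008,.009,.0248),v=.03); st()
print(r.move_linear(tp(-.0008,-.014,.0248),v=.025,max_force=16)); st()
r.hold(1); st()
p=wrist(); save(p,"w7.png",(100,60,360,260),2)
E
```

```text
15.78 [-0.2  9.5] 0.0256 F y 3.3 [-0.8  3.5  8.7] 0.04678760812206788
True
16.52 [ 0.2 -6.5] 0.0256 F y 2.7 [0.2 2.8 2.6] 0.04679908759290404
17.52 [ 0.2 -6.5] 0.0256 F y 5.4 [2.  5.1 3.9] 0.04688226759232515
```

View pics/w7.png

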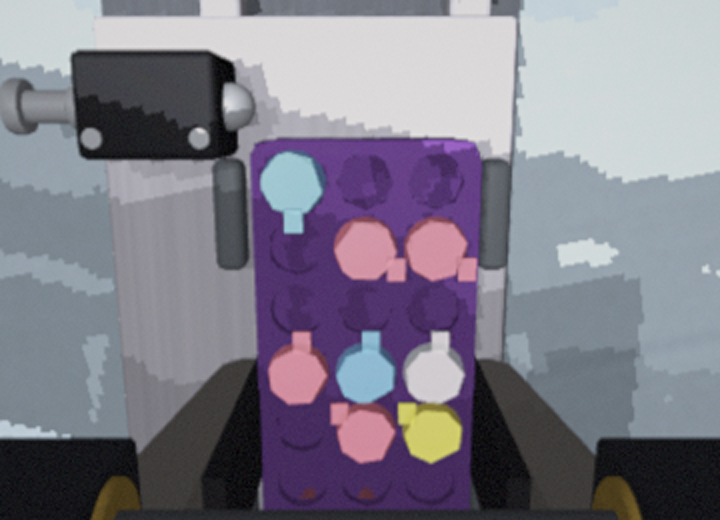

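The plunger nose is emerging at (238,103), behind the rack end at row 140. I'll press a bit harder so it's surely against the stop, and keep holding.

```bash
python3 - <<'E'
from h import *
def st():
    s=r.get_state(); d=np.array(s["tool_pos"])[:2]-seat; print(round(s["time_s"],2),(1e3*np.array([d@xx,d@yy])).round(1),round(s["tool_pos"][2],4),"F y",round(np.array(s["ft_force"])[:2]@yy,1),np.round(s["ft_force"],1))
print(r.move_linear(tp(0.0002,-.0095,.0250),v=.01,max_force=10)); st()
r.hold(2.5); st()
r.hold(2.5); st()
p=wrist(); save(p,"w8.png",(100,60,360,260),2)
E
```

```text
True
17.82 [ 0.2 -6.3] 0.0256 F y 3.0 [0.9 2.9 3.3]
20.32 [ 0.3 -6.1] 0.0256 F y 2.4 [-1.4  2.7  5. ]
22.82 [ 0.3 -6. ] 0.0256 F y 3.8 [-1.7  4.2  4.9]
```

View pics/w8.png

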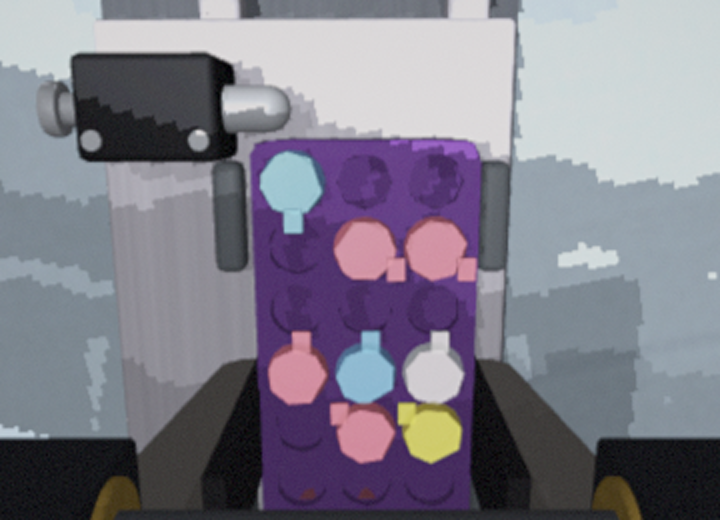

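The plunger is out to (290,107), behind the rack end, and its tail is nearly in the housing. I'll hold a little longer, then release and check.

```bash
python3 - <<'E'
from h import *
r.hold(1.5); p0=wrist(); r.open(); r.hold(.3); p1=wrist()
im=[cv2.resize(p["frame"][60:320,100:460,::-1],None,fx=1.1,fy=1.1) for p in(p0,p1)]; cv2.imwrite("pics/w9.png",np.hstack(im))
s=r.get_state(); print(s["time_s"],s["tool_pos"],s["ft_force"])
E
```

```text
25.5667 [ 0.48716279 -0.07482079  0.02563221] [-0.12368112  0.09921689 -0.14996337]
```

View pics/w9.png

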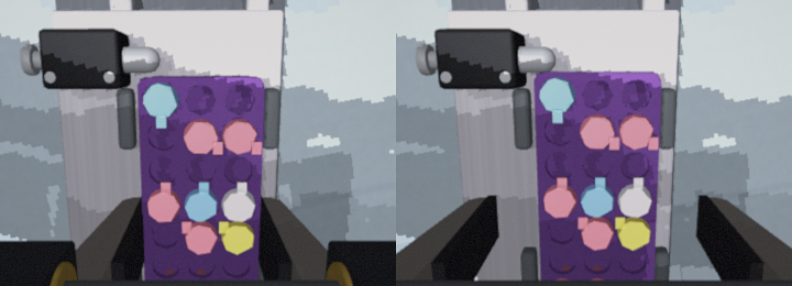

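After release the rack rests on the plunger, about 1 mm back and upright. Next: lift out, close the fingers and go to the lever.

```bash
cat >> h.py <<'E'
def st():
    s=r.get_state(); d=np.array(s["tool_pos"])[:2]-seat; print(round(s["time_s"],2),(1e3*np.array([d@xx,d@yy])).round(1),"z",round(s["tool_pos"][2],4),"Fy",round(np.array(s["ft_force"])[:2]@yy,1),np.round(s["ft_force"],1),flush=True)
E
python3 - <<'E'
from h import *
r.move_linear(tp(0.0,-.0075,.14),v=.15)
r.close_gripper(10)
r.move_linear(tp(0,-.092,.12),v=.15)
p=wrist(); t=r.read_camera("top")
for k in ("lever_pad","push_face"):
  for n,c in(("w",p),("t",t)):
    for d in r.landmark_of(c,k)[:1]:
        a=at_z(c,d["pixel"],.02 if k[0]=="l" else .04)[:2]-seat; print(k,n,round(d["conf"],2),(1e3*np.array([a@xx,a@yy])).round(1))
st()
r.move_linear(tp(0,-.092,.03),v=.12,max_force=6); st()
print(r.move_linear(tp(0,-.092,.010),v=.02,max_force=9)); st()
E
```

```text
lever_pad w 0.66 [ -1.5 -87.2]
lever_pad t 0.48 [  5.4 -88.5]
push_face w 0.83 [ -2.1 -71.4]
push_face t 0.87 [ -5.8 -57.1]
28.85 [  0.1 -91.5] z 0.1202 Fy 0.4 [ 0.3  0.4 -0.1]
29.75 [  0.7 -92.3] z 0.0307 Fy 0.4 [-0.2  0.4  0.6]
False
30.9 [  0.3 -92.4] z 0.0105 Fy -1.1 [-3.  -0.5  5.8]
```

```bash
python3 - <<'E'
from h import *
print(r.move_linear(tp(0,-.060,.0095),v=.03,max_force=18)); st()
E
```

```text
True
31.7 [  0.4 -71. ] z 0.0106 Fy -4.5 [-1.4 -4.3  3.7]
```

```bash
python3 - <<'E'
from h import *
st(); p=wrist(); 
for k in ("plunger_tip","tube_rack"):
    for d in r.landmark_of(p,k)[:1]:
        a=at_z(p,d["pixel"],.036 if k[0]=="p" else .022)[:2]-seat; print(k,round(d["conf"],2),(1e3*np.array([a@xx,a@yy])).round(1))
save(p,"w10.png",None,1.2)
E
```

```text
31.7 [  0.4 -71. ] z 0.0106 Fy -4.5 [-1.4 -4.3  3.7]
tube_rack 0.76 [ 0.8 26.1]
```

View pics/w10.png

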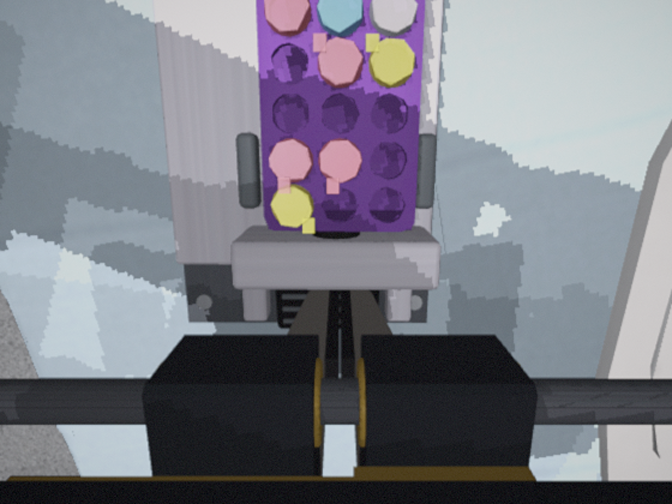

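The tray has moved about 10 mm: the dark base plate now shows below the wall at rows 265–320, and the fingers are against the wall. The force stop was only a transient, so I'll continue to the end stop.

```bash
python3 - <<'E'
from h import *
for y in (-.045,.056):
    print(r.move_linear(tp(0,y,.0095 if y<0 else .012),v=.04,max_force=28)); st()
E
```

```text
True
32.18 [  0.5 -70.9] z 0.0108 Fy -5.5 [-1.4 -5.4  1.6]
True
32.91 [  0.5 -71. ] z 0.0109 Fy -5.8 [-1.5 -5.6  0.6]
```

```bash
python3 - <<'E'
from h import *
p=wrist(); X=cloud(p)
def rf(px,z):
    a=at_z(p,px,z)[:2]-seat; return (1e3*np.array([a@xx,a@yy])).round(1)
print("wall outer top",rf((279,239),.052),"inner",rf((279,201),.052),"tray end",rf((175,220),.022),"base end",rf((170,268),.006))
print("guides",rf((205,142),.031),rf((356,142),.031))
m=(p["z_map"]>0)&(abs(X[...,2]-.0515)<.003); Q=(X[m][:,:2]-seat)@np.c_[xx,yy]; k=(Q[:,1]<-30)&(abs(Q[:,0])<33); print(Q[k].min(0),Q[k].max(0))
m=(p["z_map"]>0)&(X[...,2]<.021)&(X[...,2]>.003); Q=np.c_[(X[m][:,:2]-seat)@np.c_[xx,yy],X[m][:,2]]; k=(abs(Q[:,0]+14)<8)&(Q[:,1]<-50)&(Q[:,1]>-110);print(Q[k][::10].round(4))
st()
E
```

```text
wall outer top [ -0.7 -46.9] inner [ -0.8 -32.1] tray end [-48.8 -49.2] base end [-58.4 -80.7]
guides [-31.4 -12.9] [ 30.3 -12.3]Traceback (most recent call last):
  File "<stdin>", line 7, in <module>
    return umr_minimum(a, axis, None, out, keepdims, initial, where)
ValueError: zero-size array to reduction operation minimum which has no identity
```

The tray is already 24 mm in, so the lock is passed, and the low fingertip is now blocked by the base plate. The lever isn't needed any more. I'll back off, raise the tip to the push face and push the wall.

```bash
python3 - <<'E'
from h import *
r.move_linear(tp(0,-.080,.012),v=.1)
r.move_linear(tp(0,-.080,.036),v=.1); st()
print(r.move_linear(tp(0,.060,.036),v=.05,max_force=15)); st()
p=wrist(); save(p,"w11.png",None,1.2)
E
```

```text
33.6 [  0.1 -79.7] z 0.036 Fy -0.3 [-0.7 -0.2 -0.1]
True
35.9 [ 0.1 48.6] z 0.036 Fy -2.4 [ 0.6 -2.5  1.7]
```

```bash
python3 - <<'E'
from h import *
print(r.move_linear(tp(0,.062,.036),v=.03,max_force=18)); st()
r.move_linear(tp(0,.02,.036),v=.1); r.move_linear(tp(0,-.02,.17),v=.2); st()
p=wrist(); t=r.read_camera("top")
for c in (p,t):
    for d in r.landmark_of(c,"push_face")[:1]:
        a=at_z(c,d["pixel"],.04)[:2]-seat; print(round(d["conf"],2),(1e3*np.array([a@xx,a@yy])).round(1))
a=cv2.resize(p["frame"][:,:,::-1],(480,360)); b=cv2.resize(t["frame"][160:260,230:370,::-1],(504,360)); cv2.imwrite("pics/fin.png",cv2.resize(np.hstack([a,b]),(790,289)))
E
```

```text
True
36.23 [ 0.2 48.5] z 0.036 Fy -3.5 [-0.4 -3.5  1.8]
37.51 [ -0.9 -19.5] z 0.1687 Fy 0.7 [-0.5  0.8 -0.9]
0.56 [-0.  57.1]
0.6 [ 3.7 66.9]
```

View pics/fin.png

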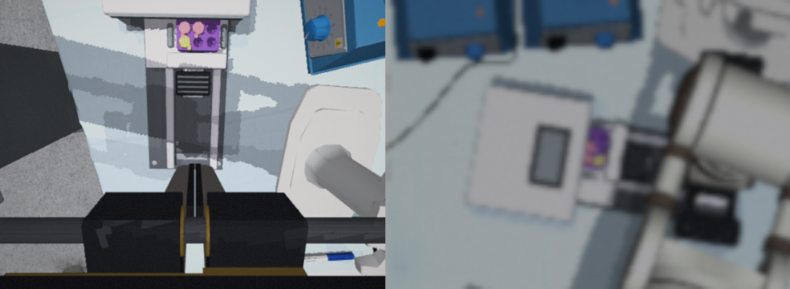

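```bash
python3 -c "
from cell import r
print(r.hand_in())"
```

```text
the job is handed in; nothing more can be done
None
```

The violet rack is locked in by the plunger and upright, and the tray went in until it stopped, with the push face measured at 57 mm against about 58 mm expected. I handed the job in at about 37.5 s, and no verdict came back; I also viewed 13 pictures, over the limit of 10.

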